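Shut and latch the eyepiece case at the microscope bench

TASK

Close up the metal eyepiece case for carrying: stand the white screw-top jar that is in the way of the latch in the low steel tray, keeping it upright, and shut the lid of the case. Then, with the lid shut and the lever still raised, hook the latch's claw over the keeper bar on the lid, and swing the lever down over centre until it lies home against the case front. Leave the two small bottles and the pipette-tip rack where they stand.

Things in the scene. Friction and masses are not known exactly. Their poses are not given: they have to be found in the camera images.
- case: Aluminium instrument case, fixed to the bench, 150 deep (its x) by 200 wide (its y), body 145 tall, 173 with the lid shut. Origin: centre of its underside. Its x axis points from the front (the latch side, which faces roughly to world -y) to the back, z up; front face at x = -75, back at x = +75. A fixed microscope, 380 tall, stands at least 0.08 m behind it, towards +y.
- lid (a joint): Angle of the lid (rad): 0 shut, grows as its front edge rises, at most 1.4. The hinge is stiff, the lid stays where it is left (about 5 N at the front edge moves it). Lid: a 150 by 200 shell, 28 tall, hinged along the case's upper back edge; its flat top outer face lies 28 above the hinge line when shut. The keeper is on its front.
- lid_hinge (a point): Middle of the lid's hinge line (along the case's y) on the case's back face, 145 above the bench. Its axes turn with the lid; when shut they are the case's.
- keeper (a point): Centre of the keeper: a steel bar 8 diameter, 44 long along the case's y, carried 18 in front of the lid's front face by two end brackets (39 apart inside); moves with the lid. With the lid shut it lies 18 in front of the case front, 157 above the bench. Gap between bar and lid 14.
- lever (a joint): Angle of the latch lever (rad) about a pivot along the case's y: 0 home (hanging straight down along the case front), 1.57 pointing straight out from the front, range 0 to 2.7. Stiff: it stays where left. Handle: steel bar 24 wide, 7 thick, 90 long from the pivot. Dead centre of the claw's pull is near 0.35; below that the sprung claw draws the lever shut. Closing takes a few N at the end.
- lever_pivot (a point): The lever's pivot, fixed on the case: 18 in front of the case front, 110 above the bench, mid-width. The claw hangs on a pin on the lever, 20 from the pivot: with the lever at 0 the pin is 18.8 below the pivot and 6.8 nearer the case, and it turns with the lever.
- lever_tip (a point): Middle of the lever handle's free end, 90 from the pivot.
- claw (a joint): Angle of the claw relative to the lever (rad). The claw's outward lean from vertical is this value minus the lever's angle (negative: leans towards the case). Stiff, stays where left; dragging the tab moves claw and lever together as a two-bar linkage. Of the case, only the lid's front and the keeper stop the claw's hooked end.
- claw_mouth (a point): Centre of the claw's mouth, 63 from the pin: the keeper bar's centre sits here when hooked. Steel hook 12 wide: cover 4 above this point, shank 6 outside it, lip 6 to the case side; the lip is 3 thick and ends 5 below, so it goes over the bar from above and drops behind it. The hook end stretches up to 7 along the claw (5 N per mm). z axis: pin to hook; x axis: towards the case.
- claw_tab (a point): Centre of the finger tab on the claw's outer side, to pinch across the case's y: 10 wide (y), 32 long (from the shank outwards), 16 high. It lies 58 along the claw from its pin and 25 outwards. Same axes as claw_mouth.
- jar_mid (a point): Centre (half-way up) of the white screw-top jar, 44 diameter, 62 tall, about 0.12 kg. At the start it stands in front of the latch, under the raised lever.
- tray_in (a point): Centre of the inner floor of the low square steel tray, fixed to the bench: 130 by 130 outside, walls 4 thick and 14 tall, floor 4 above the bench. It stands to the right of the jar (world -y), nearer to or farther from the robot.
- tiprack: Grey pipette-tip rack 80 by 110, 50 tall plus 6 of tips, loose; stands beside the tray, to its near or far side. Origin: centre of its underside. Leave it alone.
- bottle_a: Small amber bottle 36 diameter, 85 tall, loose, near a front corner of the case. Origin: centre of its underside. Leave it alone.
- bottle_b: Small clear bottle 34 diameter, 70 tall, loose, near the other front corner. Origin: centre of its underside. Leave it alone.
Things that resemble listed ones, but are neither listed nor needed, are in the scene too. There is more than one size of the part that bears tray_in; the job needs the largest.

How it is judged (in metres and radians):
On the way:
1. the lid is shut and the claw is hooked over the keeper bar while the lever is still raised (value of joint lid below 0.03 rad and value of joint lever above 0.6 rad and distance between claw_mouth and keeper below 0.006 m), for 0.2 s.
At the end, for the whole second after the job is handed in: The lid is shut (within 0.03 rad), the claw's mouth holds the keeper bar (centres within 6 mm), the lever is home (within 0.1 rad), and the jar stands upright and at rest on the tray's floor, its axis within 58 mm of the tray's centre (value of joint lid below 0.03 rad and value of joint lever below 0.1 rad and distance between claw_mouth and keeper below 0.006 m and horizontal distance between jar_mid and tray_in below 0.058 m and height (world z) of jar_mid below 0.04 m and angle between jar_mid's own z axis and vertical below 0.1 rad and linear speed of jar below 0.02 m/s); the robot touches nothing.
It fails at once if a small bottle or the tip rack is moved more than 15 mm or tipped (distance of any of bottle_a, bottle_b, tiprack from where it was at the start of the episode above 0.015 m or angle between any of bottle_a, bottle_b's own z axis and vertical above 0.4 rad).
It fails at once if the jar is tipped more than 45 degrees (angle between jar_mid's own z axis and vertical above 0.785 rad).
It also fails if it takes over 72 s, if anything falls off the work surface, if the arm or the gripper's body presses on something with over 40 N, if the wrist force passes 120 N, or if a joint passes its speed limit or range.

ROBOT

A 6-joint arm with a two-finger parallel gripper is mounted at the origin on the work surface. World frame = base frame: x ahead of the robot, y to its left, z up, the work surface at z = 0. Lengths are in mm, angles in rad, forces in N, time in s.
With the tool pointing down it reaches from about 275 to 1000 mm from the base axis. Payload 8.4 kg.
Tool frame: the origin (TCP) lies midway between the tips of the shut fingers; the grasp point (between the pads) lies 19 mm behind it; z points along the fingers, y is the line along which they close (so a half turn about z gives the same grasp; the last joint's range is limited). The gripper opens to 85 mm and grips with 20 to 120 N. Pads are 22 mm wide; open, the fingers measure 114 mm over their backs; the gripper's body (76 mm by 85 mm) begins 54 mm behind the grasp point. The pads swing forward as they close: fully open they stand 13 mm farther back than shut.
Start: joints at [-1.156, 0.353, 1.633, -0, 1.155, -0.002], TCP at [253.022, -571.496, 231.281] pointing down, gripper open.
Joint ranges: [-2.63, 2.63], [-0.92, 2.1], [0.06, 2.66], [-1.3, 4.44], [0, 2.69], [-3.02, 3.02]. Speed limits (rad/s): [2.22, 2.22, 2.79, 3.14, 3.14, 3.14].

INTERFACE

Orientations are given as [roll, pitch, yaw] about the fixed x, y, z axes, in that order (R = Rz(yaw) Ry(pitch) Rx(roll)).
In Python, from rig import monitor, imaging, r gives the robot as it stands.
- The arm moves only by the tool drive_tool, never from a script. Its argument "plan" is a list of rows, each an object of numbers: "x", "y", "z": the shift along the tool's x, y, z in units of 50 mm (1.0 is 50 mm); "ax", "ay", "az": the turn, a rotation vector about the tool's x, y, z in units of 6 degrees (1.0 is 6 degrees); "hand": the finger opening in mm, from 0 to 85.4. In form: [{"x": .., "y": .., "z": .., "ax": .., "ay": .., "az": .., "hand": ..}, ...]. A call has 1 to 8 rows; each row is the pose to reach, as a shift and turn from the pose commanded when the call began, along the tool's axes at that moment; what a row does not reach only later rows make up. A row lasts 1/10 s, in which the tool goes at most 50 mm and 8.59 degrees, less where a joint would pass 70% of its speed; a pose out of reach is approached as far as the arm can. A call with a gripper value outside its range is refused whole. The fingers move at their own pace and stop on an object; "grip_force" is the grip in N (left out, the last holds). Time passes only in rows, so rows that repeat a pose let the fingers close. It gives the time, the measured TCP pose, the force, the opening and the grip force at its end, in the units of the state.
- monitor.sense(): the state, without advancing time (a new reading comes with each control period).
- imaging.grab_frame(name): name is "scene" or "top" or "wrist"; returns the picture (480x640x3 uint8, red, green, blue); there is no depth.
- imaging.camera_info(name): a dict with "mtx" (3x3 intrinsics, pixels), "R" (3x3) and "t" (3): a world point X has camera coordinates R X + t. Camera axes: x right, y down, z forward; pixel columns grow to the right and rows downward; lengths in mm; the calibration is good to about 2 mm. A picture is of the moment at which its call begins: read the wrist's pose just before it. camera_info takes no time and is no camera call; for the wrist camera it gives the pose at the moment of the call.
- r.sign_off(): hands the job in; it is judged then, once.
The state is a dict: "clock": time; "qpos": joint angles; "qvel": joint speeds; "joint_efforts": joint torques, N m; "eef_pos": TCP position; "tcp_rot": TCP orientation; "contact_force": force on the tool from outside, world axes, zero at the start; "wrist_torque": the same for the moment, N m; "opening": opening from 0.0 (shut) to 1.0 (fully open); "grasp_force": force on a finger pad.
Only numpy, scipy, OpenCV 4.12 (cv2) and the standard library are available. Lean on these libraries where they do the work, as an engineer would, in place of code of your own. Each camera call takes 0.05 s, during which the arm holds its last target. There are 200 camera calls.

## Working session

There is one attempt and no reset: what is moved stays moved. The work goes in short steps, Python scripts to look and compute and a tool call to move; the robot and the scene stay as the last step left them, time stands still between calls to the robot, and variables do not carry over. Pictures are saved under pics/ and viewed, at most 10 in all, crops included, and the job is handed in when it is done.

Besides the shell and the picture viewer there is one more tool, called after "Call:" by a JSON object that holds its "fn" and its "kwargs", one argument or row to a line. drive_tool: Moves the arm, as the interface text tells. Its arguments: {"type":"object","properties":{"plan":{"type":"array","items":{"type":"object","properties":{"x":{"type":"number"},"y":{"type":"number"},"z":{"type":"number"},"ax":{"type":"number"},"ay":{"type":"number"},"az":{"type":"number"},"hand":{"type":"number"}}}},"grip_force":{"type":"number"}},"required":["plan"]}

```bash
ls; mkdir -p pics
cat > h.py <<'E'
import numpy as np, cv2
from rig import monitor, imaging, r
def grab(n,f=None):
    im=imaging.grab_frame(n)
    if f: cv2.imwrite('pics/'+f,im[:,:,::-1])
    return im
def cam(n):
    c=imaging.camera_info(n); return np.array(c['mtx']),np.array(c['R']),np.array(c['t']).ravel()
def ray(n,uv,c=None):
    K,R,t=c or cam(n); d=R.T@np.linalg.solve(K,[uv[0],uv[1],1.]); return -R.T@t,d/np.linalg.norm(d)
def onz(n,uv,z,c=None):
    o,d=ray(n,uv,c); return o+d*(z-o[2])/d[2]
def proj(n,X,c=None):
    K,R,t=c or cam(n); p=K@(R@np.array(X,float)+t); return p[:2]/p[2]
def tri(a,ua,b,ub):
    o1,d1=ray(a,ua);o2,d2=ray(b,ub)
    s=np.linalg.lstsq(np.c_[d1,-d2],o2-o1,rcond=None)[0]
    p,q=o1+s[0]*d1,o2+s[1]*d2; return (p+q)/2,np.linalg.norm(p-q)
E
python3 - <<'E'
from h import *
a=grab('scene','s0.png');b=grab('top','t0.png')
s=monitor.sense();print(s)
for n in('scene','top','wrist'):
    K,R,t=cam(n);print(n,K[0,0],-R.T@t,R[2])
E
```

```text
pics
{'clock': 0.1, 'qpos': array([-1.15641701e+00,  3.53610423e-01,  1.63408471e+00,  2.87810832e-06,
        1.15519378e+00, -2.41853115e-03]), 'qvel': array([ 0.00155646, -0.00194928, -0.00205436, -0.00106264, -0.00020486,
        0.00149493]), 'joint_efforts': array([ 9.33335505e-04, -6.06354475e+01, -3.42821002e+01, -1.08869799e-05,
        3.95568815e-03, -2.58705859e-05]), 'eef_pos': array([ 252.83377431, -571.09328755,  230.60638437]), 'tcp_rot': array([-3.14029640e+00, -5.76663128e-06,  4.16796680e-01]), 'contact_force': array([ 0.8120781 , -0.03509036, -0.04554255]), 'wrist_torque': array([-0.04878484, -0.03750456, -0.0190794 ]), 'grasp_force': 0.0, 'opening': 0.9992241979998983}
scene 544.0008216613415 [ 944.50453153 -469.29794118  906.17137034] [-0.46646277  0.36574772 -0.80538257]
top 542.4791244956484 [ 468.86097457 -112.87594581  990.40064108] [ 0.04638255 -0.00576601 -0.99890711]
wrist 412.4880754349056 [ 328.52675817 -537.78477118  373.81435142] [-0.29273923 -0.12864732 -0.94749861]
```

View pics/s0.png

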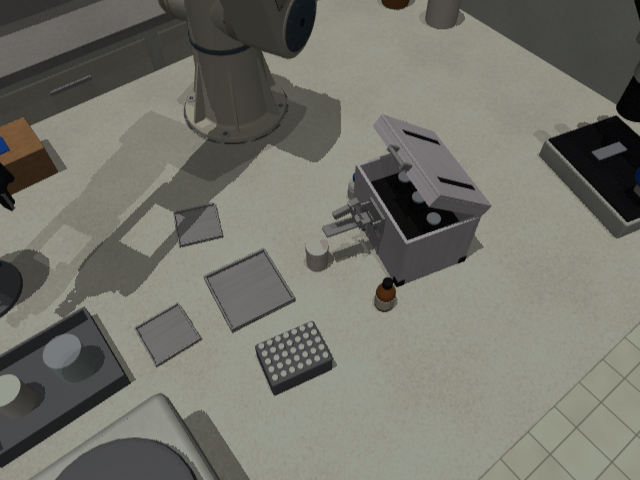

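View pics/t0.png

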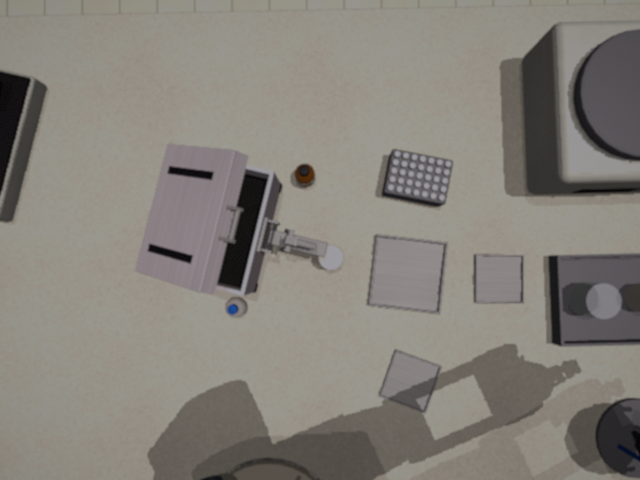

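Candidates in the top view: 
- Jar: white cylinder at (330,258), against the cylinders in the dark bin at (575-603,300). I choose (330,258), which is under the lever.
- Tray: large at (407,273), small at (498,278) and (410,380). I choose the largest, (407,273).

Next is a close crop to check.

Run:
```python
from h import *
a=cv2.imread('pics/s0.png');b=cv2.imread('pics/t0.png')
A=cv2.resize(a[130:310,290:490],None,fx=3,fy=3,interpolation=3)[:540,:600]
c1=cv2.resize(a[160:290,300:430],(400,400),interpolation=3);c2=cv2.resize(b[195:295,220:350],(520,400),interpolation=3)[:, :400]
c2=cv2.resize(b[185:285,250:350],(400,400),interpolation=3)
cv2.imwrite('pics/c0.png',np.hstack([c1,c2]))
```

```text
(no output)
```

View pics/c0.png

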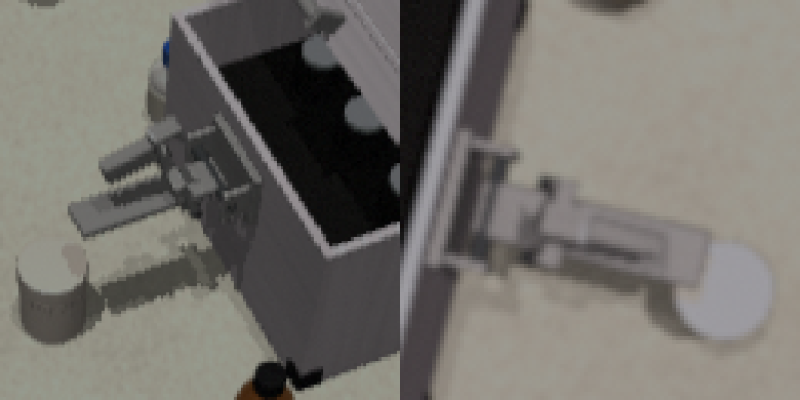

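The crops confirm both choices. The jar's lid is at top (330,258), with the lever tip above it at top (325,250) and scene (326,231). The claw and tab lie above the lever at scene about (345,208).

Run:
```python
from h import *
np.set_printoptions(precision=1,suppress=True)
FL=onz('top',(247,292),145);FR=onz('top',(281,183),145)
print('front corners top',FL,FR,np.linalg.norm(FL-FR))
print('scene', onz('scene',(356,165),145),onz('scene',(406.6,241),145))
v=(FL-FR)[:2]; print('yaw of case y', np.arctan2(v[1],v[0])-np.pi/2)
print('levertip',tri('top',(325.5,250),'scene',(326,231.5)))
# jar top from top/scene
for n,(f,box) in {'top':('t0.png',(235,280,310,350)),'scene':('s0.png',(225,280,300,335))}.items():
    im=cv2.imread('pics/'+f);g=im[box[0]:box[1],box[2]:box[3]].astype(int)
print('jar top',onz('top',(331,258),62),onz('scene',(317,245.5),62))
# jar circle from crop: centre (724,289)
print('jar crop',onz('top',(250+324/4,185+289/4),62), onz('scene',(300+53/3.077,160+262/3.077),62))
im=cv2.imread('pics/t0.png')
T=[onz('top',p,14) for p in((374,236),(446,241),(440,312),(368,306))];print('tray',np.mean(T,0),*T)
for nm,p,z in(('amber',(305,174),85),('clear',(236,308),70)):print(nm,onz('top',p,z))
print('rack',[onz('top',p,50)[:2] for p in((394,150),(452,158),(446,205),(385,197))])
print('keeper top',[onz('top',(232,223),z) for z in(200,240,280)])
print('wrist sees jar?',proj('wrist',[520,-130,60]),proj('wrist',[500,-50,110]))
```

```text
front corners top [430.7   9.4 145. ] [599.6 -46.6 145. ] 178.0243019176938
scene [429.8  14.5 145. ] [616.9 -30.4 145. ]
yaw of case y 1.2504622828310112
levertip (array([ 495.4, -112.1,  109.4]), np.float64(4.601776860206857))
jar top [ 481.5 -123.1   62. ] [ 485.2 -122.3   62. ]
jar crop [ 482.7 -123.1   62. ] [ 484.8 -121.4   62. ]
tray [ 450.8 -259.6   14. ] [ 519.9 -202.1   14. ] [ 507.9 -331.7   14. ] [ 380.8 -316.6   14. ] [ 394.6 -187.9   14. ]
amber [623.2 -82.5  85. ]
clear [400.8  39.3  70. ]
rack [array([ 667.9, -237.9]), array([ 651.5, -339. ]), array([ 569.2, -325.7]), array([ 585.6, -219.8])]
keeper top [array([534. ,  21.7, 200. ]), array([530.7,  14.9, 240. ]), array([527.4,   8.1, 280. ])]
wrist sees jar? [-331.6 -686.4] [ -819.9 -1028.1]
```

```bash
cat >> h.py <<'E'
from scipy.spatial.transform import Rotation as Ro
np.set_printoptions(precision=2,suppress=True)
YAW=1.33; PIV=np.array([520,-26.5,110.])
def CX(): return np.array([np.cos(YAW),np.sin(YAW),0])
def CY(): return np.array([-np.sin(YAW),np.cos(YAW),0])
def tool(th,yaw=None):  # down tool with x=case x, tilted th about tool y (z leans toward case)
    return Ro.from_euler('xyz',[np.pi,0,YAW if yaw is None else yaw])*Ro.from_euler('y',th)
def go(p,R):
    s=monitor.sense();R0=Ro.from_euler('xyz',s['tcp_rot'])
    print('shift',R0.inv().apply(np.array(p)-s['eef_pos'])/50,'turn',np.degrees((R0.inv()*R).as_rotvec())/6)
def st():
    s=monitor.sense();print(s['clock'],s['eef_pos'],s['tcp_rot'],s['contact_force'],s['opening'],s['qpos'])
E
python3 - <<'E'
from h import *
R=tool(np.pi/4);z=R.as_matrix()[:,2];print(R.as_matrix())
g=np.array([484,-122.5,42]);go(g-98*z,R)
E
```

```text
[[ 0.17  0.97  0.17]
 [ 0.69 -0.24  0.69]
 [ 0.71  0.   -0.71]]
shift [ 7.01 -5.23  2.39] turn [ 3.41  6.96 -8.26]
```

Call:
{"fn": "drive_tool", "kwargs": {
  "plan": [
    {"x": 0.8,"y": -0.6,"z": 0.2,"ax": 0.4,"ay": 0.8,"az": -1,"hand": 85},
    {"x": 1.6,"y": -1.2,"z": 0.4,"ax": 0.8,"ay": 1.6,"az": -2,"hand": 85},
    {"x": 2.4,"y": -1.8,"z": 0.7,"ax": 1.2,"ay": 2.4,"az": -3,"hand": 85},
    {"x": 3.2,"y": -2.4,"z": 1,"ax": 1.6,"ay": 3.2,"az": -4,"hand": 85},
    {"x": 4,"y": -3,"z": 1.3,"ax": 2,"ay": 4,"az": -5,"hand": 85},
    {"x": 4.8,"y": -3.6,"z": 1.6,"ax": 2.4,"ay": 4.8,"az": -6,"hand": 85},
    {"x": 5.5,"y": -4.2,"z": 1.8,"ax": 2.8,"ay": 5.6,"az": -7,"hand": 85},
    {"x": 5.5,"y": -4.2,"z": 1.8,"ax": 2.8,"ay": 5.6,"az": -7,"hand": 85}
  ]
}}

```text
clock: 0.9
eef_pos: [419.6, -264.1, 139.0]
tcp_rot: [-3.074, -0.644, 1.158]
contact_force: [-1.0, 0.3, -0.7]
opening: 0.996
grasp_force: 0.0
```

Run:
```python
from h import *
st();R=tool(np.pi/4);z=R.as_matrix()[:,2];
g=np.array([484,-122.5,42]);go(g-98*z,R)
```

```text
0.9 [ 419.56 -264.07  138.98] [-3.07 -0.64  1.16] [-1.03  0.33 -0.68] 0.9957853664234887 [-0.91  0.49  1.84  0.54  1.27 -0.81]
shift [1.06 0.38 1.47] turn [ 0.44  1.3  -1.29]
```

Call:
{"fn": "drive_tool", "kwargs": {
  "plan": [
    {"x": 0.5,"y": 0.2,"z": 0.7,"ax": 0.2,"ay": 0.65,"az": -0.65,"hand": 85},
    {"x": 1.06,"y": 0.38,"z": 1.47,"ax": 0.44,"ay": 1.3,"az": -1.3,"hand": 85},
    {"x": 1.06,"y": 0.38,"z": 1.47,"ax": 0.44,"ay": 1.3,"az": -1.3,"hand": 85},
    {"x": 1.06,"y": 0.38,"z": 1.47,"ax": 0.44,"ay": 1.3,"az": -1.3,"hand": 85}
  ]
}}

```text
clock: 1.3
eef_pos: [467.5, -194.0, 112.3]
tcp_rot: [3.139, -0.778, 1.329]
contact_force: [-0.6, -0.7, -0.5]
opening: 0.993
grasp_force: 0.0
```

Run:
```python
from h import *
st();R=tool(np.pi/4);z=R.as_matrix()[:,2];
g=np.array([484,-122.5,42]);go(g-98*z,R)
c=cam('wrist');grab('wrist','w1.png');np.savez('w1.npz',K=c[0],R=c[1],t=c[2])
print(proj('wrist',[484,-122.5,62],c),proj('wrist',PIV,c))
```

```text
1.3 [ 467.48 -193.99  112.28] [ 3.14 -0.78  1.33] [-0.64 -0.71 -0.5 ] 0.9933808764039413 [-0.81  0.58  1.85  0.67  1.27 -0.96]
shift [ 0.04 -0.02  0.07] turn [ 0.03  0.07 -0.01]
[309.55 218.16] [329.95  25.16]
```

View pics/w1.png

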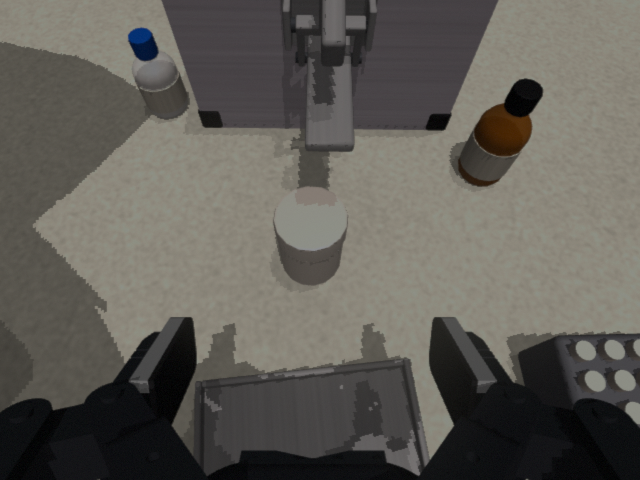

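The wrist view shows the jar top at (311,220), the lever tip at (330,150) and the case's lower front edge from (203,127) to (450,130). The jar is where I predicted it. The amber bottle at (500,130) and clear bottle at (160,80) are clear of the path.

Call:
{"fn": "drive_tool", "kwargs": {
  "plan": [
    {"x": 0.04,"y": -0.02,"z": 0.6,"hand": 85},
    {"x": 0.04,"y": -0.02,"z": 1.2,"hand": 85},
    {"x": 0.04,"y": -0.02,"z": 1.8,"hand": 85},
    {"x": 0.04,"y": -0.02,"z": 2.2,"hand": 85},
    {"x": 0.04,"y": -0.02,"z": 2.45,"hand": 85},
    {"x": 0.04,"y": -0.02,"z": 2.45,"hand": 85},
    {"x": 0.04,"y": -0.02,"z": 2.45,"hand": 30},
    {"x": 0.04,"y": -0.02,"z": 2.45,"hand": 30}
  ],
  "grip_force": 25
}}

```text
invalid input
```

Run:
```python
from h import *
st()
d=np.load('w1.npz');c=(d['K'],d['R'],d['t'])
a,b=onz('wrist',(203,127),0,c),onz('wrist',(450,130),0,c)
v=a-b;print('base edge',a,b,np.linalg.norm(v),'yaw',np.arctan2(-v[0],v[1]),'mid',(a+b)/2)
print('lever tip under',onz('wrist',(330,150),106,c), 'piv-side',onz('wrist',(335,50),113,c))
print('jar',onz('wrist',(311,220),62,c))
```

```text
1.35 [ 467.59 -194.84  112.88] [ 3.14 -0.78  1.33] [-1.04 -0.44  0.34] 0.9927324095430411 [-0.81  0.58  1.85  0.67  1.27 -0.96]
base edge [425.39  16.89   0.  ] [626.41 -36.06   0.  ] 207.8834204252428 yaw 1.313242079640069 mid [525.9   -9.58   0.  ]
lever tip under [ 497.62 -110.69  106.  ] piv-side [516.3 -50.6 113. ]
jar [ 484.53 -123.88   62.  ]
```

Call:
{"fn": "drive_tool", "kwargs": {
  "plan": [
    {"x": 0.04,"y": -0.02,"z": 0.6,"ax": 0,"ay": 0,"az": 0,"hand": 85},
    {"x": 0.04,"y": -0.02,"z": 1.2,"ax": 0,"ay": 0,"az": 0,"hand": 85},
    {"x": 0.04,"y": -0.02,"z": 1.8,"ax": 0,"ay": 0,"az": 0,"hand": 85},
    {"x": 0.04,"y": -0.02,"z": 2.2,"ax": 0,"ay": 0,"az": 0,"hand": 85},
    {"x": 0.04,"y": -0.02,"z": 2.45,"ax": 0,"ay": 0,"az": 0,"hand": 85},
    {"x": 0.04,"y": -0.02,"z": 2.45,"ax": 0,"ay": 0,"az": 0,"hand": 85},
    {"x": 0.04,"y": -0.02,"z": 2.45,"ax": 0,"ay": 0,"az": 0,"hand": 30},
    {"x": 0.04,"y": -0.02,"z": 2.45,"ax": 0,"ay": 0,"az": 0,"hand": 30}
  ],
  "grip_force": 25
}}

```text
clock: 2.15
eef_pos: [488.7, -110.6, 27.9]
tcp_rot: [3.134, -0.777, 1.331]
contact_force: [-0.0, -0.6, -0.5]
opening: 0.683
grasp_force: 0.0
```

Call:
{"fn": "drive_tool", "kwargs": {
  "plan": [
    {"x": 0,"y": 0,"z": 0,"ax": 0,"ay": 0,"az": 0,"hand": 30},
    {"x": 0,"y": 0,"z": 0,"ax": 0,"ay": 0,"az": 0,"hand": 30},
    {"x": 0,"y": 0,"z": 0,"ax": 0,"ay": 0,"az": 0,"hand": 30},
    {"x": 0,"y": 0,"z": 0,"ax": 0,"ay": 0,"az": 0,"hand": 30}
  ]
}}

```text
clock: 2.55
eef_pos: [488.7, -109.9, 27.9]
tcp_rot: [3.135, -0.778, 1.331]
contact_force: [-1.1, -1.6, 6.3]
opening: 0.502
grasp_force: 24.9
```

```bash
sed -i 's/^YAW=.*/YAW=1.315; PIV=np.array([520.4,-27,110.])/' h.py
python3 - <<'E'
from h import *
s=monitor.sense();st()
R=Ro.from_euler('xyz',s['tcp_rot']);p=s['eef_pos']
# jar centre expected (484.3,-123)-> tray (451,-260), raise 25 first
go(p+[0,0,35],R);go(p+[451-484.3,-260+123,40],R);go(p+[451-484.3,-260+123,4.5],R)
E
```

```text
2.55 [ 488.7  -109.93   27.89] [ 3.13 -0.78  1.33] [-1.12 -1.63  6.35] 0.5020399507116781 [-0.68  0.69  1.95  0.82  1.07 -1.05]
shift [ 0.49  0.   -0.5 ] turn [0. 0. 0.]
shift [-1.45  0.02 -2.55] turn [0. 0. 0.]
shift [-1.94  0.02 -2.04] turn [0. 0. 0.]
```

Call:
{"fn": "drive_tool", "kwargs": {
  "plan": [
    {"x": 0.25,"y": 0,"z": -0.3,"ax": 0,"ay": 0,"az": 0,"hand": 30},
    {"x": 0.0,"y": 0,"z": -0.9,"ax": 0,"ay": 0,"az": 0,"hand": 30},
    {"x": -0.4,"y": 0,"z": -1.5,"ax": 0,"ay": 0,"az": 0,"hand": 30},
    {"x": -0.9,"y": 0,"z": -2.1,"ax": 0,"ay": 0,"az": 0,"hand": 30},
    {"x": -1.3,"y": 0.02,"z": -2.5,"ax": 0,"ay": 0,"az": 0,"hand": 30},
    {"x": -1.45,"y": 0.02,"z": -2.55,"ax": 0,"ay": 0,"az": 0,"hand": 30},
    {"x": -1.45,"y": 0.02,"z": -2.55,"ax": 0,"ay": 0,"az": 0,"hand": 30}
  ],
  "grip_force": 40
}}

```text
clock: 3.25
eef_pos: [454.5, -247.3, 66.5]
tcp_rot: [3.137, -0.778, 1.328]
contact_force: [0.4, 0.4, -0.9]
opening: 0.505
grasp_force: 40.8
```

Run:
```python
from h import *
st();grab('wrist','w2.png');print(proj('wrist',[451,-260,4]))
```

```text
3.25 [ 454.53 -247.3    66.48] [ 3.14 -0.78  1.33] [ 0.35  0.41 -0.89] 0.5048947692291863 [-0.88  0.69  1.78  0.63  1.27 -1.02]
[311.41 380.05]
```

View pics/w2.png

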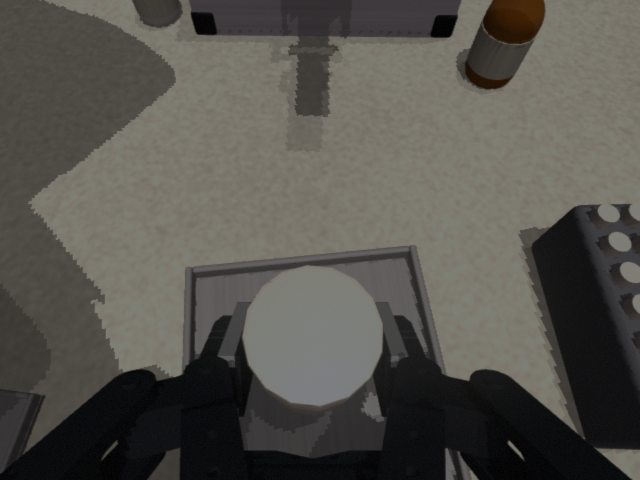

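The wrist view shows the jar held at (313,335), over the large tray whose far rim is at (300,258). I'll lower it.

Call:
{"fn": "drive_tool", "kwargs": {
  "plan": [
    {"x": -0.25,"y": 0,"z": 0.25,"ax": 0,"ay": 0,"az": 0,"hand": 30},
    {"x": -0.4,"y": 0,"z": 0.4,"ax": 0,"ay": 0,"az": 0,"hand": 30},
    {"x": -0.48,"y": 0,"z": 0.48,"ax": 0,"ay": 0,"az": 0,"hand": 30},
    {"x": -0.48,"y": 0,"z": 0.48,"ax": 0,"ay": 0,"az": 0,"hand": 30},
    {"x": -0.48,"y": 0,"z": 0.48,"ax": 0,"ay": 0,"az": 0,"hand": 30},
    {"x": -0.48,"y": 0,"z": 0.48,"ax": 0,"ay": 0,"az": 0,"hand": 30}
  ]
}}

```text
clock: 3.9
eef_pos: [454.9, -246.6, 32.8]
tcp_rot: [3.137, -0.778, 1.33]
contact_force: [-0.4, 0.1, -0.4]
opening: 0.501
grasp_force: 40.8
```

Call:
{"fn": "drive_tool", "kwargs": {
  "plan": [
    {"x": -0.01,"y": 0,"z": 0.01,"ax": 0,"ay": 0,"az": 0,"hand": 50},
    {"x": -0.01,"y": 0,"z": 0.01,"ax": 0,"ay": 0,"az": 0,"hand": 60},
    {"x": -0.01,"y": 0,"z": 0.01,"ax": 0,"ay": 0,"az": 0,"hand": 80},
    {"x": -0.01,"y": 0,"z": 0.01,"ax": 0,"ay": 0,"az": 0,"hand": 85},
    {"x": -0.01,"y": 0,"z": 0.01,"ax": 0,"ay": 0,"az": 0,"hand": 85},
    {"x": 0,"y": 0,"z": -0.8,"ax": 0,"ay": 0,"az": 0,"hand": 85},
    {"x": 0,"y": 0,"z": -1.6,"ax": 0,"ay": 0,"az": 0,"hand": 85},
    {"x": 0,"y": 0,"z": -2.4,"ax": 0,"ay": 0,"az": 0,"hand": 85}
  ]
}}

```text
clock: 4.7
eef_pos: [433.8, -329.1, 119.6]
tcp_rot: [3.137, -0.778, 1.33]
contact_force: [0.9, -0.3, -0.7]
opening: 0.992
grasp_force: 0.0
```

Run:
```python
from h import *
st();c=cam('wrist');w=grab('wrist','w3.png');t=grab('top','t3.png');s=grab('scene','s3.png')
sc=s[110:290,290:490]
cv2.imwrite('pics/c3.png',np.vstack([np.hstack([cv2.resize(w,(400,300)),cv2.resize(t[130:330,220:460],(400,300),interpolation=3)])[:,:,::-1],np.hstack([cv2.resize(s[130:265,310:490],(400,300),interpolation=3),cv2.resize(t[180:270,205:325],(400,300),interpolation=3)])[:,:,::-1]]))
print(proj('wrist',[451,-260,66],c))
```

```text
4.7 [ 433.76 -329.09  119.55] [ 3.14 -0.78  1.33] [ 0.93 -0.26 -0.67] 0.9921654387118894 [-0.99  0.67  1.65  0.55  1.44 -0.99]
[311.67 224.21]
```

View pics/c3.png

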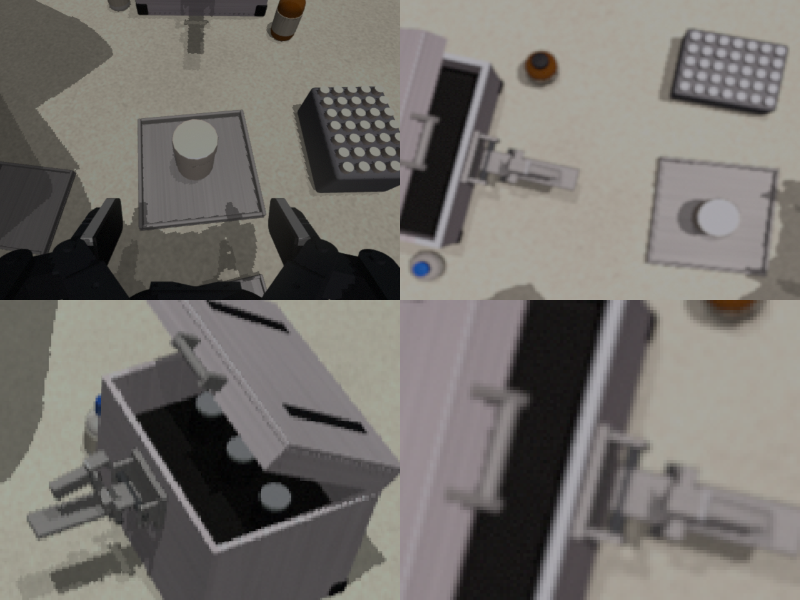

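The jar stands upright in the large tray (wrist crop (195,140)), the bottles and rack are undisturbed, and the lid is still open. Next I measure the lid angle from the keeper, then shut the lid.

Run:
```python
from h import *
k,e=tri('top',(232.6,226.5),'scene',(399,157));print('keeper',k,e)
H=PIV+CX()*168+[0,0,35];print('hinge',H)
q=k-H;a=q@CX();b=q[2];print(a,b,q@CY(),np.hypot(a,b),'phi',np.arctan2(b,-a)-np.arctan2(12,168))
# tab estimate
print('tab',tri('scene',(310+70/2.22,130+(480-300)/2.22),'top',(205+355/3.333,180+230/3.333)))
phi=np.arctan2(b,-a)-np.arctan2(12,168)
R=tool(0)
for f in(phi,phi/2,0):
    p=H-CX()*(132*np.cos(f)-28*np.sin(f))+[0,0,132*np.sin(f)+28*np.cos(f)];print(f,p)
    if f==phi: go(p+[0,0,60],R)
```

```text
keeper [527.15  15.3  246.54] 5.7243056339392915
hinge [562.91 135.53 145.  ]
-125.36752126123498 101.54292130373682 4.167601608725592 161.33189472042747 phi 0.6094783847441878
tab (array([499.19, -86.81, 153.1 ]), np.float64(14.08600301111252))
0.6094783847441878 [539.58  46.33 243.52]
shift [8.16 0.22 2.86] turn [ 0.03 -7.4   0.11]
0.3047391923720939 [533.17  21.84 211.32]
0 [529.51   7.83 173.  ]
```

Call:
{"fn": "drive_tool", "kwargs": {
  "plan": [
    {"x": 1.0,"y": 0,"z": -0.2,"ax": 0,"ay": -0.7,"az": 0,"hand": 85},
    {"x": 2,"y": 0,"z": 0.1,"ax": 0,"ay": -1.5,"az": 0,"hand": 0},
    {"x": 3,"y": 0.05,"z": 0.6,"ax": 0,"ay": -2.5,"az": 0,"hand": 0},
    {"x": 4,"y": 0.1,"z": 1.1,"ax": 0,"ay": -3.5,"az": 0,"hand": 0},
    {"x": 5,"y": 0.15,"z": 1.5,"ax": 0,"ay": -4.5,"az": 0,"hand": 0},
    {"x": 6,"y": 0.2,"z": 1.9,"ax": 0,"ay": -5.5,"az": 0.1,"hand": 0},
    {"x": 7,"y": 0.2,"z": 2.4,"ax": 0,"ay": -6.5,"az": 0.1,"hand": 0},
    {"x": 7.6,"y": 0.2,"z": 2.7,"ax": 0,"ay": -7.4,"az": 0.1,"hand": 0}
  ]
}}

```text
clock: 5.65
eef_pos: [527.7, 12.5, 284.8]
tcp_rot: [3.14, 0.0, 1.317]
contact_force: [1.6, 0.2, -0.2]
opening: 0.001
grasp_force: 0.0
```

Run:
```python
from h import *
st();R=tool(0)
for p in([540,46,265],[538,40,235],[534,22,205],[530,8,172]):go(p,R)
```

```text
5.65 [527.7   12.54 284.83] [3.14 0.   1.32] [ 1.56  0.16 -0.21] 0.001254871995520389 [ 0.02  0.15  1.78 -0.    1.21  0.28]
shift [0.71 0.07 0.4 ] turn [0.02 0.   0.02]
shift [0.58 0.06 1.  ] turn [0.02 0.   0.02]
shift [0.22 0.07 1.6 ] turn [0.02 0.   0.02]
shift [-0.08  0.06  2.26] turn [0.02 0.   0.02]
```

Call:
{"fn": "drive_tool", "kwargs": {
  "plan": [
    {"x": 0.65,"y": 0.05,"z": 0.3,"ax": 0,"ay": 0,"az": 0,"hand": 0},
    {"x": 0.65,"y": 0.05,"z": 0.7,"ax": 0,"ay": 0,"az": 0,"hand": 0},
    {"x": 0.6,"y": 0.05,"z": 0.95,"ax": 0,"ay": 0,"az": 0,"hand": 0},
    {"x": 0.5,"y": 0.05,"z": 1.15,"ax": 0,"ay": 0,"az": 0,"hand": 0},
    {"x": 0.4,"y": 0.05,"z": 1.35,"ax": 0,"ay": 0,"az": 0,"hand": 0},
    {"x": 0.3,"y": 0.05,"z": 1.55,"ax": 0,"ay": 0,"az": 0,"hand": 0},
    {"x": 0.2,"y": 0.05,"z": 1.7,"ax": 0,"ay": 0,"az": 0,"hand": 0},
    {"x": 0.15,"y": 0.05,"z": 1.85,"ax": 0,"ay": 0,"az": 0,"hand": 0}
  ]
}}

```text
clock: 6.45
eef_pos: [532.5, 15.8, 191.5]
tcp_rot: [-3.142, -0.003, 1.316]
contact_force: [-0.6, -0.2, 1.5]
opening: 0.005
grasp_force: 0.6
```

Call:
{"fn": "drive_tool", "kwargs": {
  "plan": [
    {"x": -0.02,"y": 0,"z": 0.12,"ax": 0,"ay": 0,"az": 0,"hand": 0},
    {"x": -0.04,"y": 0,"z": 0.24,"ax": 0,"ay": 0,"az": 0,"hand": 0},
    {"x": -0.06,"y": 0,"z": 0.34,"ax": 0,"ay": 0,"az": 0,"hand": 0},
    {"x": -0.06,"y": 0,"z": 0.38,"ax": 0,"ay": 0,"az": 0,"hand": 0},
    {"x": -0.06,"y": 0,"z": 0.38,"ax": 0,"ay": 0,"az": 0,"hand": 0}
  ]
}}

```text
clock: 6.95
eef_pos: [531.9, 14.3, 173.1]
tcp_rot: [-3.141, -0.003, 1.317]
contact_force: [-0.7, -0.0, 2.5]
opening: -0.002
grasp_force: 0.8
```

Call:
{"fn": "drive_tool", "kwargs": {
  "plan": [
    {"x": 0,"y": 0,"z": 0.03,"ax": 0,"ay": 0,"az": 0,"hand": 0},
    {"x": 0,"y": 0,"z": 0.06,"ax": 0,"ay": 0,"az": 0,"hand": 0},
    {"x": 0,"y": 0,"z": 0.06,"ax": 0,"ay": 0,"az": 0,"hand": 0}
  ]
}}

```text
clock: 7.25
eef_pos: [532.1, 14.2, 172.7]
tcp_rot: [3.141, -0.003, 1.317]
contact_force: [-10.4, -0.7, 30.5]
opening: 0.0
grasp_force: 15.3
```

The lid is shut, with the force rising to 30 N at z=172.7. I retreat upward and outward to look at the latch.

Run:
```python
from h import *
R=tool(0);p=PIV-40*CX();p[2]=265;print(p);go(p,R)
R=tool(np.pi/4);p=PIV-130*CX();p[2]=190;print(p);go(p,R)
```

```text
[510.28 -65.7  265.  ]
shift [-1.65 -0.02 -1.85] turn [ 0.01 -0.03  0.02]
[ 487.51 -152.77  190.  ]
shift [-3.46 -0.03 -0.36] turn [-0.    7.47  0.02]
```

Call:
{"fn": "drive_tool", "kwargs": {
  "plan": [
    {"x": 0,"y": 0,"z": -0.6,"ax": 0,"ay": 0,"az": 0,"hand": 0},
    {"x": -0.4,"y": 0,"z": -1.2,"ax": 0,"ay": 0,"az": 0,"hand": 30},
    {"x": -1,"y": 0,"z": -1.8,"ax": 0,"ay": 0,"az": 0,"hand": 30},
    {"x": -1.65,"y": 0,"z": -1.85,"ax": 0,"ay": 0,"az": 0,"hand": 30},
    {"x": -1.65,"y": 0,"z": -1.85,"ax": 0,"ay": 0,"az": 0,"hand": 30},
    {"x": -1.65,"y": 0,"z": -1.85,"ax": 0,"ay": 0,"az": 0,"hand": 30}
  ]
}}

```text
clock: 7.85
eef_pos: [511.0, -66.0, 262.2]
tcp_rot: [-3.142, -0.004, 1.315]
contact_force: [-0.1, -0.4, -0.4]
opening: 0.352
grasp_force: 0.0
```

Run:
```python
from h import *
st();c=cam('wrist');grab('wrist','w4.png');np.savez('w4.npz',K=c[0],R=c[1],t=c[2])
R=tool(np.pi/4);p=PIV-130*CX();p[2]=190;go(p,R)
```

```text
7.85 [511.05 -66.04 262.17] [-3.14 -0.    1.32] [-0.12 -0.39 -0.37] 0.3519849392339933 [-0.13  0.15  1.83  0.    1.16  0.12]
shift [-1.81 -0.01  1.43] turn [-0.01  7.46  0.01]
```

Call:
{"fn": "drive_tool", "kwargs": {
  "plan": [
    {"x": -0.5,"y": 0,"z": 0,"ax": 0,"ay": 1.2,"az": 0,"hand": 30},
    {"x": -1,"y": 0,"z": 0.3,"ax": 0,"ay": 2.4,"az": 0,"hand": 30},
    {"x": -1.4,"y": 0,"z": 0.7,"ax": 0,"ay": 3.6,"az": 0,"hand": 30},
    {"x": -1.8,"y": 0,"z": 1.1,"ax": 0,"ay": 4.8,"az": 0,"hand": 30},
    {"x": -1.8,"y": 0,"z": 1.4,"ax": 0,"ay": 6,"az": 0,"hand": 30},
    {"x": -1.8,"y": 0,"z": 1.4,"ax": 0,"ay": 7.4,"az": 0,"hand": 30},
    {"x": -1.8,"y": 0,"z": 1.4,"ax": 0,"ay": 7.4,"az": 0,"hand": 30}
  ]
}}

```text
clock: 8.6
eef_pos: [487.5, -153.2, 188.6]
tcp_rot: [-3.132, -0.784, 1.308]
contact_force: [-0.1, -0.0, -0.5]
opening: 0.348
grasp_force: 0.0
```

Run:
```python
from h import *
st();c=cam('wrist');b=grab('wrist','w5.png')[:,:,::-1];np.savez('w5.npz',K=c[0],R=c[1],t=c[2])
d=np.load('w4.npz');c4=(d['K'],d['R'],d['t'])
a=cv2.imread('pics/w4.png');o=[]
for im,cc in((a,c4),(b,c)):
    u,v=proj('wrist',PIV+[0,0,40]-25*CX(),cc).astype(int);x,y=max(0,min(u-80,480)),max(0,min(v-110,260));print(u,v,'crop org',x,y)
    o.append(cv2.resize(im[y:y+220,x:x+160],(400,550),interpolation=2))
cv2.imwrite('pics/c5.png',np.hstack(o))
```

```text
8.6 [ 487.54 -153.15  188.55] [-3.13 -0.78  1.31] [-0.07 -0.02 -0.51] 0.3481479036591857 [-0.74  0.45  1.85  0.69  1.34 -0.82]
310 210 crop org 230 100
311 161 crop org 231 51
```

View pics/c5.png

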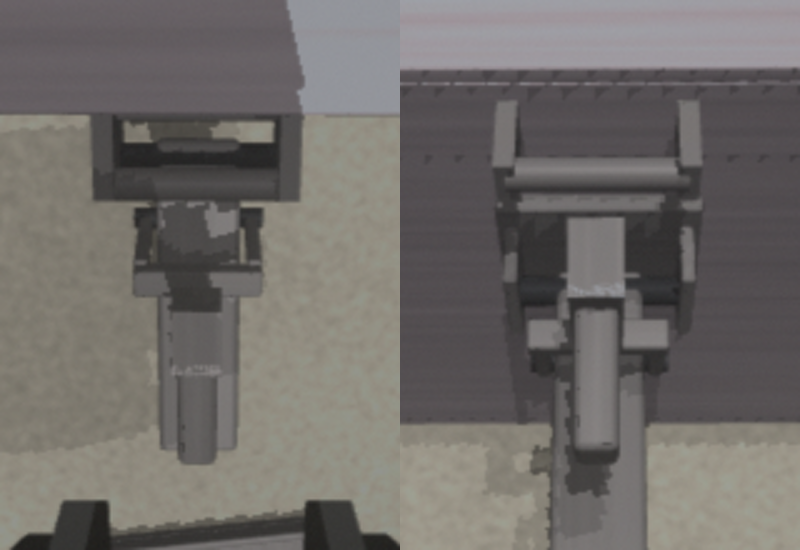

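Left crop (vertical view): the lid is shut, the keeper bar is at (197,180), and the tab runs from (197,372) to its outer end at (197,460). Right crop (45° view): the keeper is at (597,175) and the tab runs from (597,298) to (597,445). I triangulate these points next.

```bash
cat >> h.py <<'E'
def ldc(f): d=np.load(f);return d['K'],d['R'],d['t']
def tri2(ca,ua,cb,ub):
    o1,d1=ray('',ua,ca);o2,d2=ray('',ub,cb)
    s=np.linalg.lstsq(np.c_[d1,-d2],o2-o1,rcond=None)[0]
    p,q=o1+s[0]*d1,o2+s[1]*d2; return (p+q)/2,np.linalg.norm(p-q)
def loc(p): q=p-PIV;return np.array([q@CX(),q@CY(),q[2]])
def link(L,w):
    x,z=6.8,-18.8;P=np.array([x*np.cos(L)+z*np.sin(L),-x*np.sin(L)+z*np.cos(L)])
    d=np.array([-np.sin(w),np.cos(w)]);e=np.array([np.cos(w),np.sin(w)])
    return P,P+63*d,P+58*d-25*e,d,e
E
python3 - <<'E'
from h import *
a,b=ldc('w4.npz'),ldc('w5.npz')
A=lambda x,y:(230+x/2.5,100+y/2.5)
B=lambda x,y:(231+(x-400)/2.5,51+y/2.5)
for n,p,q in(('keeper',(197,182),(597,173)),('kL',(115,182),(515,175)),('kR',(280,182),(685,175)),('tabend',(197,460),(597,444)),('tabin',(197,372),(597,300)),('frontlid',(197,114),(597,84))):
    X,e=tri2(a,A(*p),b,B(*q));print(n,X,e,loc(X))
for w in np.arange(0.,1.7,.2):
    P,m,t,d,e=link(1.57,w);print(w,'mouth',m,'tab',t,'tabend top',t-16*e+8*d)
E
```

```text
keeper [519.37 -26.53 157.31] 0.288211934053903 [ 0.19  1.12 47.31]
kL [500.21 -21.62 156.86] 0.19938509336016916 [ 0.09 20.9  46.86]
kR [539.29 -31.86 156.57] 0.798121246300377 [  0.08 -19.5   46.57]
tabend [500.82 -97.55 157.4 ] 0.02661481520818331 [-73.21   1.09  47.4 ]
tabin [508.17 -69.87 168.28] 0.05367997811321703 [-44.57   0.98  58.28]
frontlid [523.84  -9.87 168.57] 0.3182393822333086 [17.45  1.01 58.57]
0.0 mouth [-18.79  56.19] tab [-43.79  51.19] tabend top [-59.79  59.19]
0.2 mouth [-31.31  54.93] tab [-54.82  45.06] tabend top [-72.09  49.72]
0.4 mouth [-43.33  51.21] tab [-64.41  36.87] tabend top [-82.26  38.01]
0.6000000000000001 mouth [-54.37  45.18] tab [-72.18  26.94] tabend top [-89.9   24.51]
0.8 mouth [-63.99  37.08] tab [-77.82  15.66] tabend top [-94.71   9.76]
1.0 mouth [-71.81  27.22] tab [-81.11   3.49] tabend top [-96.48  -5.66]
1.2000000000000002 mouth [-77.51  16.01] tab [-81.91  -9.1 ] tabend top [-95.17 -21.11]
1.4000000000000001 mouth [-80.88   3.89] tab [-80.2  -21.59] tabend top [-90.8 -36. ]
1.6 mouth [-81.77  -8.65] tab [-76.04 -33.5 ] tabend top [-83.57 -49.72]
```

The calibration matches the given geometry, with the keeper at (0,47) from the pivot. State estimate: lever about 1.57, claw lean about 0.22 outward. I plan the tab pinch.

```bash
sed -i 's/^def CX/PIV=PIV+np.array([-.967,.253,0])*1.05\ndef CX/' h.py
cat >> h.py <<'E'
from scipy.optimize import fsolve
def ik(m,g=(1.8,-.2)): return fsolve(lambda v:link(*v)[1]-np.array(m),g)
def pinch(L,w,back=0,out=30,tcp=20):
    P,m,t,d,e=link(L,w);g=P+58*d-out*e-(tcp-back)*d
    return PIV+CX()*g[0]+[0,0,g[1]],tool(w)
E
python3 - <<'E'
from h import *
st()
for b in(60,0):
    p,R=pinch(1.57,.22,b);print(p);go(p,R)
E
```

```text
8.65 [ 488.01 -152.99  189.56] [-3.13 -0.78  1.31] [-0.55 -0.9   0.93] 0.3511263815842888 [-0.74  0.45  1.85  0.69  1.34 -0.82]
[501.81 -93.93 192.28]
shift [ 0.9  -0.03  0.81] turn [-0.04 -5.34 -0.02]
[505.12 -81.26 133.72]
shift [ 0.26 -0.03  1.83] turn [-0.04 -5.34 -0.02]
```

Call:
{"fn": "drive_tool", "kwargs": {
  "plan": [
    {"x": 0.1,"y": -0.03,"z": 0,"ax": 0,"ay": -1.3,"az": 0,"hand": 40},
    {"x": 0.4,"y": -0.03,"z": 0.1,"ax": 0,"ay": -2.6,"az": 0,"hand": 40},
    {"x": 0.7,"y": -0.03,"z": 0.4,"ax": 0,"ay": -3.9,"az": 0,"hand": 40},
    {"x": 0.9,"y": -0.03,"z": 0.8,"ax": 0,"ay": -5.3,"az": 0,"hand": 40},
    {"x": 0.9,"y": -0.03,"z": 0.8,"ax": 0,"ay": -5.3,"az": 0,"hand": 40},
    {"x": 0.9,"y": -0.03,"z": 0.8,"ax": 0,"ay": -5.3,"az": 0,"hand": 40}
  ]
}}

```text
clock: 9.25
eef_pos: [503.2, -91.2, 196.5]
tcp_rot: [3.138, -0.223, 1.324]
contact_force: [0.1, -0.3, -0.0]
opening: 0.47
grasp_force: 0.0
```

Run:
```python
from h import *
st()
p,R=pinch(1.57,.22,0);go(p,R)
w=grab('wrist','w6.png');P,m,t,d,e=link(1.57,.22)
for q in (t,t-16*e+8*d,m): print(proj('wrist',PIV+CX()*q[0]+[0,0,q[1]]))
cv2.imwrite('pics/c6.png',w[60:480,120:520,::-1])
```

```text
9.25 [503.16 -91.17 196.52] [ 3.14 -0.22  1.32] [ 0.14 -0.28 -0.  ] 0.46997192894699175 [-0.33  0.23  1.92  0.26  1.03 -0.22]
shift [-0.08 -0.01  1.27] turn [ 0.01 -0.02  0.09]
[310.3  270.28]
[310.07 307.28]
[310.52 224.31]
```

View pics/c6.png

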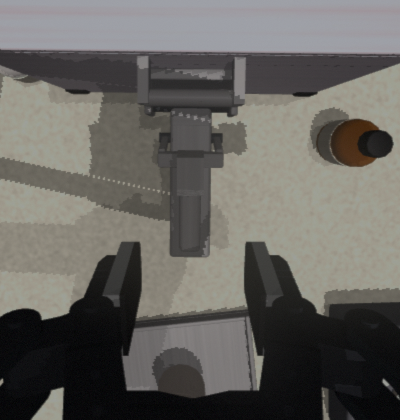

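The wrist crop shows the tab centred at (190,225) between the fingers at (130) and (252), with its end where predicted. I descend and pinch.

Call:
{"fn": "drive_tool", "kwargs": {
  "plan": [
    {"x": -0.08,"y": 0,"z": 0.5,"ax": 0,"ay": 0,"az": 0,"hand": 40},
    {"x": -0.08,"y": 0,"z": 0.95,"ax": 0,"ay": 0,"az": 0,"hand": 40},
    {"x": -0.08,"y": 0,"z": 1.27,"ax": 0,"ay": 0,"az": 0,"hand": 40},
    {"x": -0.08,"y": 0,"z": 1.27,"ax": 0,"ay": 0,"az": 0,"hand": 25},
    {"x": -0.08,"y": 0,"z": 1.27,"ax": 0,"ay": 0,"az": 0,"hand": 5},
    {"x": -0.08,"y": 0,"z": 1.27,"ax": 0,"ay": 0,"az": 0,"hand": 5},
    {"x": -0.08,"y": 0,"z": 1.27,"ax": 0,"ay": 0,"az": 0,"hand": 5},
    {"x": -0.08,"y": 0,"z": 1.27,"ax": 0,"ay": 0,"az": 0,"hand": 5}
  ],
  "grip_force": 50
}}

```text
clock: 10.1
eef_pos: [504.2, -85.2, 132.7]
tcp_rot: [-3.141, -0.222, 1.317]
contact_force: [-5.1, -2.8, 1.9]
opening: 0.102
grasp_force: 53.2
```

Run:
```python
from h import *
st()
p0,R0=pinch(1.57,.22)
# hooking path by mouth points, reported relative to nominal start pose
g=(1.57,.22)
for m in((-32,60),(-26,64),(-18,66),(-9,65.5),(0,65),(0,60),(0,55),(0,50),(0,47),(0,45.5)):
    L,w=g=ik(m,g);p,R=pinch(L,w)
    print(m,np.round((L,w),2),'shift',R0.inv().apply(p-p0)/50,'ay',np.degrees((R0.inv()*R).as_rotvec())[1]/6)
```

```text
10.1 [504.22 -85.23 132.72] [-3.14 -0.22  1.32] [-5.12 -2.78  1.87] 0.1022053355768065 [-0.32  0.31  1.97  0.29  0.89 -0.25]
(-32, 60) [1.83 0.19] shift [ 0.02 -0.   -0.12] ay -0.2565709029106669
(-26, 64) [1.98 0.1 ] shift [ 0.11  0.   -0.23] ay -1.1824341197228412
(-18, 66) [ 2.07 -0.03] shift [ 0.23  0.   -0.32] ay -2.3679376709504374
(-9, 65.5) [ 2.09 -0.17] shift [ 0.36  0.   -0.37] ay -3.730328746909563
(0, 65) [ 2.17 -0.31] shift [ 0.51 -0.   -0.43] ay -5.081287184182796
(0, 60) [ 1.93 -0.32] shift [ 0.49  0.   -0.34] ay -5.184205784439819
(0, 55) [ 1.67 -0.31] shift [ 0.47  0.   -0.24] ay -5.085206062774577
(0, 50) [ 1.35 -0.27] shift [ 0.45  0.   -0.11] ay -4.6929660414541905
(0, 47) [ 1.11 -0.22] shift [ 0.45  0.   -0.01] ay -4.2086595352030765
(0, 45.5) [ 0.95 -0.18] shift [0.45 0.   0.05] ay -3.827200448595756
```

Call:
{"fn": "drive_tool", "kwargs": {
  "plan": [
    {"x": 0.02,"y": 0,"z": -0.06,"ax": 0,"ay": -0.1,"az": 0,"hand": 5},
    {"x": 0.02,"y": 0,"z": -0.12,"ax": 0,"ay": -0.25,"az": 0,"hand": 5},
    {"x": 0.06,"y": 0,"z": -0.18,"ax": 0,"ay": -0.7,"az": 0,"hand": 5},
    {"x": 0.11,"y": 0,"z": -0.24,"ax": 0,"ay": -1.2,"az": 0,"hand": 5},
    {"x": 0.17,"y": 0,"z": -0.29,"ax": 0,"ay": -1.8,"az": 0,"hand": 5},
    {"x": 0.23,"y": 0,"z": -0.34,"ax": 0,"ay": -2.4,"az": 0,"hand": 5},
    {"x": 0.23,"y": 0,"z": -0.34,"ax": 0,"ay": -2.4,"az": 0,"hand": 5}
  ]
}}

```text
clock: 10.8
eef_pos: [506.4, -76.2, 151.8]
tcp_rot: [-3.141, 0.03, 1.319]
contact_force: [-5.3, -4.8, -1.1]
opening: 0.107
grasp_force: 52.8
```

Run:
```python
from h import *
st();w=grab('wrist','w7.png');s=grab('scene','s7.png');t=grab('top','t7.png')
P,m,_,d,e=link(2.07,-.03)
for q in (m,m+4*d,np.array([0,47])):
  X=PIV+CX()*q[0]+[0,0,q[1]];print(proj('wrist',X),proj('scene',X))
u,v=proj('scene',PIV+[0,0,40]).astype(int)
cv2.imwrite('pics/c7.png',np.hstack([w[60:460,110:510],cv2.resize(s[v-50:v+50,u-50:u+50],(400,400),interpolation=2)])[:,:,::-1]);print(u,v)
```

```text
10.8 [506.37 -76.23 151.84] [-3.14  0.03  1.32] [-5.35 -4.83 -1.07] 0.10722404235619344 [-0.13  0.28  1.94 -0.04  0.92  0.14]
[311.52 266.45] [362.68 196.69]
[311.47 271.57] [362.88 195.2 ]
[311.86 194.79] [371.11 200.43]
370 202
```

View pics/c7.png

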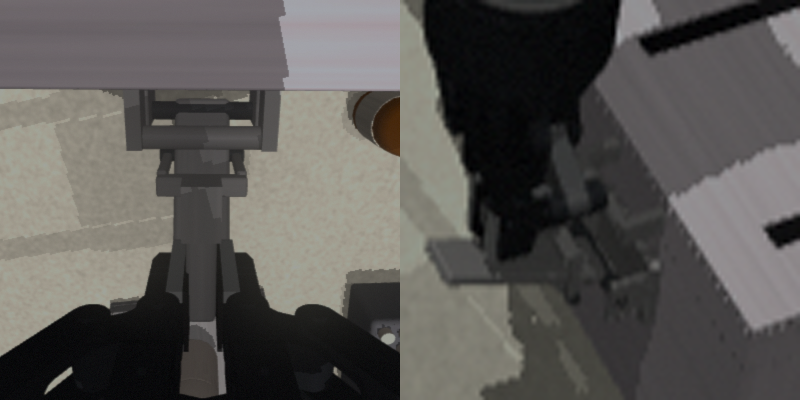

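Run:
```python
from h import *
f=lambda q:PIV+CX()*q[0]+[0,0,q[1]]
for L in(1.57,1.8,2.0,2.1,2.2): print(L,proj('scene',f((-90*np.sin(L),-90*np.cos(L)))))
P,m,t,d,e=link(2.07,-.03);print('hooktop',[proj('scene',f(m+4*d+k*e)) for k in(-6,8)],'pin',proj('scene',f(P)))
st();s=monitor.sense();l=loc(s['eef_pos']);print(l, s['tcp_rot'])
# infer grip: claw state (L,w) candidates whose grip pt matches TCP
th=-s['tcp_rot'][1]
g=np.array([l[0],l[2]])-20*np.array([np.sin(th),-np.cos(th)])
for out in(30,34): print(out,fsolve(lambda v:link(*v)[0]+58*link(*v)[3]-out*link(*v)[4]-g,(2,0)))
```

```text
1.57 [324.39 232.25]
1.8 [325.66 225.07]
2.0 [328.76 218.24]
2.1 [330.99 214.72]
2.2 [333.65 211.17]
hooktop [array([359.76, 196.19]), array([367.03, 193.88])] pin [359.65 218.92]
10.95 [506.24 -76.87 151.57] [-3.14  0.03  1.32] [-4.97 -0.84 -1.4 ] 0.1030910996974679 [-0.14  0.28  1.94 -0.03  0.92  0.14]
[-51.83   0.03  41.57] [-3.14  0.03  1.32]
30 [2.15 0.03]
34 [ 2.02 -0.04]
```

The scene view puts the lever tip at (330,214), which gives a lever angle of about 2.09. That matches the linkage model, so I compute the remaining hook path.

Run:
```python
from h import *
g=ik((-18,66),(2.07,-.03));p0,R0=pinch(*g,out=33)
for m in((-9,66),(-4,66),(0.5,65),(.5,60),(.5,55),(.5,50),(0,47),(0,45.5)):
    L,w=g=ik(m,g);p,R=pinch(L,w,out=33)
    print(m,np.round((L,w),2),'shift',R0.inv().apply(p-p0)/50,'ay',np.degrees((R0.inv()*R).as_rotvec())[1]/6)
```

```text
(-9, 66) [ 2.11 -0.17] shift [ 0.12 -0.   -0.1 ] ay -1.348524307603834
(-4, 66) [ 2.17 -0.25] shift [ 0.19  0.   -0.16] ay -2.0880437555626057
(0.5, 65) [ 2.18 -0.32] shift [ 0.25 -0.   -0.2 ] ay -2.786730521076134
(0.5, 60) [ 1.94 -0.33] shift [ 0.25 -0.   -0.11] ay -2.8958394853332323
(0.5, 55) [ 1.68 -0.32] shift [ 0.26  0.   -0.  ] ay -2.804178563338874
(0.5, 50) [ 1.36 -0.28] shift [ 0.27 -0.    0.13] ay -2.420820331674143
(0, 47) [ 1.11 -0.22] shift [ 0.29 -0.    0.23] ay -1.840721864252605
(0, 45.5) [ 0.95 -0.18] shift [0.3  0.   0.29] ay -1.45926277764494
```

Call:
{"fn": "drive_tool", "kwargs": {
  "plan": [
    {"x": 0.06,"y": 0,"z": -0.05,"ax": 0,"ay": -0.7,"az": 0,"hand": 5},
    {"x": 0.12,"y": 0,"z": -0.1,"ax": 0,"ay": -1.35,"az": 0,"hand": 5},
    {"x": 0.19,"y": 0,"z": -0.16,"ax": 0,"ay": -2.1,"az": 0,"hand": 5},
    {"x": 0.25,"y": 0,"z": -0.2,"ax": 0,"ay": -2.8,"az": 0,"hand": 5},
    {"x": 0.25,"y": 0,"z": -0.2,"ax": 0,"ay": -2.8,"az": 0,"hand": 5}
  ]
}}

```text
clock: 11.45
eef_pos: [509.6, -63.8, 160.9]
tcp_rot: [-3.139, 0.323, 1.32]
contact_force: [-4.0, -4.3, 1.3]
opening: 0.102
grasp_force: 52.9
```

Run:
```python
from h import *
st();s=grab('scene','s8.png')
l=loc(monitor.sense()['eef_pos']);p,R=pinch(*ik((.5,65),(2.2,-.3)),out=33);print(l,loc(p))
u,v=370,202;cv2.imwrite('pics/c8.png',cv2.resize(s[v-50:v+40,u-50:u+50],(800,600),interpolation=2)[:,:,::-1])
f=lambda q:PIV+CX()*q[0]+[0,0,q[1]]
P,m,t,d,e=link(*ik((.5,65),(2.2,-.3)))
print([((proj('scene',f(q))-[320,152])*[8,600/90]) for q in(m+4*d-6*e,m+4*d+8*e,m,(0,47))])
```

```text
11.45 [509.61 -63.77 160.89] [-3.14  0.32  1.32] [-4.04 -4.34  1.27] 0.10235392823078007 [ 0.07  0.33  1.9  -0.35  1.05  0.52]
[-38.66   0.04  50.91] [-38.69   0.    51.64]
[array([400.63, 270.11]), array([453.81, 265.48]), array([417.02, 278.9 ]), array([408.92, 322.85])]
```

View pics/c8.png

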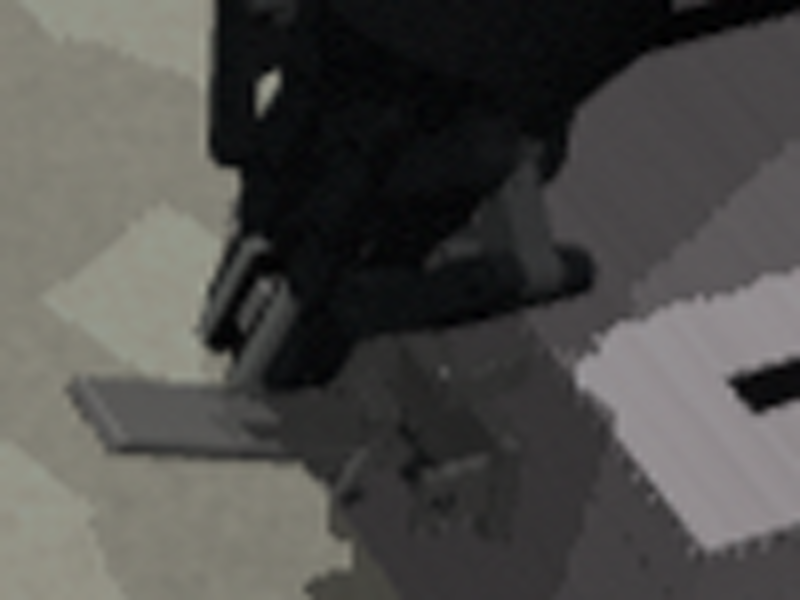

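The scene crop shows the lever tip at (90,415), a lever angle of about 2.1, and the gripper poised above the keeper. I lower the hook over the bar.

Call:
{"fn": "drive_tool", "kwargs": {
  "plan": [
    {"x": 0.03,"y": 0,"z": 0.09,"ax": 0,"ay": -0.1,"az": 0,"hand": 5},
    {"x": 0.07,"y": 0,"z": 0.19,"ax": 0,"ay": 0,"az": 0,"hand": 5},
    {"x": 0.09,"y": 0,"z": 0.25,"ax": 0,"ay": 0.2,"az": 0,"hand": 5},
    {"x": 0.115,"y": 0,"z": 0.31,"ax": 0,"ay": 0.4,"az": 0,"hand": 5},
    {"x": 0.14,"y": 0,"z": 0.36,"ax": 0,"ay": 0.7,"az": 0,"hand": 5},
    {"x": 0.16,"y": 0,"z": 0.4,"ax": 0,"ay": 0.95,"az": 0,"hand": 5}
  ]
}}

```text
clock: 12.1
eef_pos: [509.8, -63.8, 139.8]
tcp_rot: [-3.141, 0.218, 1.316]
contact_force: [-5.8, 0.0, 3.1]
opening: 0.102
grasp_force: 53.4
```

Run:
```python
from h import *
st();s=grab('scene','s9.png')
l=loc(monitor.sense()['eef_pos']);p,R=pinch(*ik((0,47),(1.1,-.2)),out=33);print(l,loc(p))
f=lambda q:PIV+CX()*q[0]+[0,0,q[1]]
for L in(.9,1.1,1.3,1.5): print(L,proj('scene',f((-90*np.sin(L),-90*np.cos(L)))))
cv2.imwrite('pics/c9.png',cv2.resize(s[170:270,310:410],(600,600),interpolation=2)[:,:,::-1])
```

```text
12.1 [509.81 -63.78 139.76] [-3.14  0.22  1.32] [-5.81  0.02  3.12] 0.10160025143082847 [ 0.01  0.33  1.93 -0.26  0.96  0.42]
[-38.45   0.02  29.54] [-37.67  -0.    29.83]
0.9 [333.72 246.16]
1.1 [329.12 243.3 ]
1.3 [325.98 239.29]
1.5 [324.49 234.23]
```

View pics/c9.png

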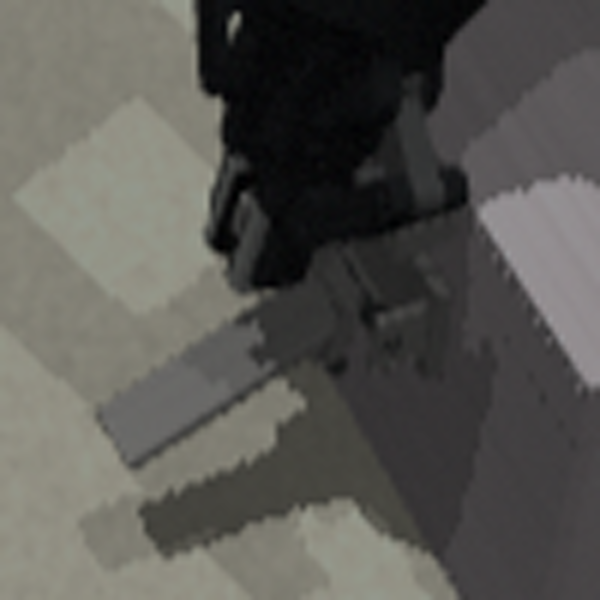

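The lever tip is at crop (117,438), giving an angle of about 1.1, exactly the hooked geometry. That is 11 pictures viewed, one over the limit of 10, so I will use only numbers from here. I'll do a short outward tug to test the hook by force.

Call:
{"fn": "drive_tool", "kwargs": {
  "plan": [
    {"x": 0,"y": 0,"z": 0.03,"ax": 0,"ay": 0,"az": 0,"hand": 5},
    {"x": -0.04,"y": 0,"z": 0.03,"ax": 0,"ay": 0,"az": 0,"hand": 5},
    {"x": -0.08,"y": 0,"z": 0.03,"ax": 0,"ay": 0,"az": 0,"hand": 5},
    {"x": -0.08,"y": 0,"z": 0.03,"ax": 0,"ay": 0,"az": 0,"hand": 5}
  ]
}}

```text
clock: 12.55
eef_pos: [509.4, -66.0, 139.0]
tcp_rot: [3.141, 0.215, 1.315]
contact_force: [-3.0, 11.7, 0.7]
opening: 0.108
grasp_force: 52.6
```

The bar resists: 11.7 N against only about 2 mm of outward travel, so the claw is hooked. I relax the tug, release and back away.

Call:
{"fn": "drive_tool", "kwargs": {
  "plan": [
    {"x": 0.07,"y": 0,"z": 0,"ax": 0,"ay": 0,"az": 0,"hand": 5},
    {"x": 0.07,"y": 0,"z": 0,"ax": 0,"ay": 0,"az": 0,"hand": 5},
    {"x": 0.07,"y": 0,"z": 0,"ax": 0,"ay": 0,"az": 0,"hand": 5},
    {"x": 0.07,"y": 0,"z": 0,"ax": 0,"ay": 0,"az": 0,"hand": 20},
    {"x": 0.07,"y": 0,"z": 0,"ax": 0,"ay": 0,"az": 0,"hand": 40},
    {"x": 0.07,"y": 0,"z": 0,"ax": 0,"ay": 0,"az": 0,"hand": 40},
    {"x": 0.07,"y": 0,"z": -0.5,"ax": 0,"ay": 0,"az": 0,"hand": 40},
    {"x": 0.07,"y": 0,"z": -1.3,"ax": 0,"ay": 0,"az": 0,"hand": 40}
  ]
}}

```text
clock: 13.35
eef_pos: [512.2, -50.7, 200.3]
tcp_rot: [-3.137, 0.222, 1.317]
contact_force: [0.5, 0.1, 0.2]
opening: 0.466
grasp_force: 0.0
```

Run:
```python
from h import *
st()
f=lambda q:PIV+CX()*q[0]+[0,0,q[1]]
R=tool(np.radians(45))
for q in((-150,120),(-150,-20)):print(q);go(f(q),R)
# push path: contact at 75 along lever outer face; TCP offset
p0=f((-150,-20))
for L in(1.1,.9,.7,.5,.3,.15,0):
    a=np.array([-np.sin(L),-np.cos(L)]);n=np.array([-np.cos(L),np.sin(L)])
    q=75*a+3.5*n;print(L,q,R.inv().apply(f(q)-p0)/50)
```

```text
13.35 [512.17 -50.65 200.29] [-3.14  0.22  1.32] [0.52 0.05 0.17] 0.46557477051606444 [ 0.04  0.25  1.87 -0.24  1.1   0.41]
(-150, 120)
shift [-2.57  0.01 -0.03] turn [-0.05  9.62  0.  ]
(-150, -20)
shift [-1.95  0.02  2.7 ] turn [-0.05  9.62  0.  ]
1.1 [-68.43 -30.9 ] [ 1.   -0.    1.31]
0.9 [-60.93 -43.88] [ 0.92 -0.    1.6 ]
0.7 [-50.99 -55.11] [ 0.9 -0.   1.9]
0.5 [-39.03 -64.14] [ 0.95 -0.    2.19]
0.3 [-25.51 -70.62] [ 1.04 -0.    2.48]
0.15 [-14.67 -73.63] [1.16 0.   2.67]
0 [ -3.5 -75. ] [ 1.29 -0.    2.85]
```

Call:
{"fn": "drive_tool", "kwargs": {
  "plan": [
    {"x": -0.4,"y": 0,"z": -0.1,"ax": 0,"ay": 1.2,"az": 0,"hand": 0},
    {"x": -0.9,"y": 0,"z": -0.1,"ax": 0,"ay": 2.5,"az": 0,"hand": 0},
    {"x": -1.4,"y": 0,"z": -0.1,"ax": 0,"ay": 3.9,"az": 0,"hand": 0},
    {"x": -1.9,"y": 0,"z": -0.1,"ax": 0,"ay": 5.3,"az": 0,"hand": 0},
    {"x": -2.3,"y": 0,"z": -0.05,"ax": 0,"ay": 6.7,"az": 0,"hand": 0},
    {"x": -2.57,"y": 0,"z": 0,"ax": 0,"ay": 8.1,"az": 0,"hand": 0},
    {"x": -2.57,"y": 0,"z": 0,"ax": 0,"ay": 9.6,"az": 0,"hand": 0},
    {"x": -2.57,"y": 0,"z": 0,"ax": 0,"ay": 9.6,"az": 0,"hand": 0}
  ]
}}

```text
clock: 14.15
eef_pos: [481.2, -174.4, 227.5]
tcp_rot: [-3.138, -0.788, 1.309]
contact_force: [-0.2, -0.3, -1.1]
opening: 0.005
grasp_force: 0.0
```

Run:
```python
from h import *
st()
s=grab('scene','s10.png')
f=lambda q:PIV+CX()*q[0]+[0,0,q[1]]
R=tool(np.radians(45))
for L,off in((1.1,30),(1.1,8),(.9,3),(.7,3),(.5,4),(.3,6),(.15,7),(.05,8)):
    a=np.array([-np.sin(L),-np.cos(L)]);n=np.array([-np.cos(L),np.sin(L)])
    q=75*a+(3.5+off)*n;print(L,q,end=' ');go(f(q),R)
```

```text
14.15 [ 481.25 -174.36  227.52] [-3.14 -0.79  1.31] [-0.23 -0.28 -1.13] 0.005439602635603327 [-0.78  0.41  1.81  0.67  1.42 -0.79]
1.1 [-82.04  -4.16] shift [-0.74 -0.01  2.71] turn [-0.01  0.01 -0.03]
1.1 [-72.06 -23.77] shift [-0.88 -0.01  3.13] turn [-0.01  0.01 -0.03]
0.9 [-62.79 -41.53] shift [-0.99 -0.    3.51] turn [-0.01  0.01 -0.03]
0.7 [-53.29 -53.18] shift [-1.02 -0.    3.81] turn [-0.01  0.01 -0.03]
0.5 [-42.54 -62.22] shift [-1.   -0.    4.09] turn [-0.01  0.01 -0.03]
0.3 [-31.24 -68.84] shift [-0.93 -0.    4.35] turn [-0.01  0.01 -0.03]
0.15 [-21.59 -72.59] shift [-0.85 -0.    4.54] turn [-0.01  0.01 -0.03]
0.05 [-15.23 -74.33] shift [-0.78 -0.    4.65] turn [-0.01  0.01 -0.03]
```

Call:
{"fn": "drive_tool", "kwargs": {
  "plan": [
    {"x": -0.4,"y": 0,"z": 0.9,"ax": 0,"ay": 0,"az": 0,"hand": 0},
    {"x": -0.7,"y": 0,"z": 1.8,"ax": 0,"ay": 0,"az": 0,"hand": 0},
    {"x": -0.75,"y": 0,"z": 2.7,"ax": 0,"ay": 0,"az": 0,"hand": 0},
    {"x": -0.88,"y": 0,"z": 3.1,"ax": 0,"ay": 0,"az": 0,"hand": 0},
    {"x": -0.95,"y": 0,"z": 3.3,"ax": 0,"ay": 0,"az": 0,"hand": 0},
    {"x": -0.99,"y": 0,"z": 3.5,"ax": 0,"ay": 0,"az": 0,"hand": 0},
    {"x": -1.01,"y": 0,"z": 3.65,"ax": 0,"ay": 0,"az": 0,"hand": 0},
    {"x": -1.02,"y": 0,"z": 3.8,"ax": 0,"ay": 0,"az": 0,"hand": 0}
  ]
}}

```text
clock: 15.0
eef_pos: [507.4, -77.3, 59.7]
tcp_rot: [3.139, -0.783, 1.318]
contact_force: [-1.1, -1.0, 1.9]
opening: 0.001
grasp_force: 1.0
```

Call:
{"fn": "drive_tool", "kwargs": {
  "plan": [
    {"x": 0.01,"y": 0,"z": 0.15,"ax": 0,"ay": 0,"az": 0,"hand": 0},
    {"x": 0.02,"y": 0,"z": 0.29,"ax": 0,"ay": 0,"az": 0,"hand": 0},
    {"x": 0.05,"y": 0,"z": 0.42,"ax": 0,"ay": 0,"az": 0,"hand": 0},
    {"x": 0.09,"y": 0,"z": 0.55,"ax": 0,"ay": 0,"az": 0,"hand": 0},
    {"x": 0.13,"y": 0,"z": 0.65,"ax": 0,"ay": 0,"az": 0,"hand": 0},
    {"x": 0.17,"y": 0,"z": 0.74,"ax": 0,"ay": 0,"az": 0,"hand": 0},
    {"x": 0.2,"y": 0,"z": 0.8,"ax": 0,"ay": 0,"az": 0,"hand": 0},
    {"x": 0.24,"y": 0,"z": 0.85,"ax": 0,"ay": 0,"az": 0,"hand": 0}
  ]
}}

```text
clock: 15.8
eef_pos: [516.2, -39.5, 37.3]
tcp_rot: [-3.141, -0.783, 1.316]
contact_force: [-0.0, -0.0, -0.2]
opening: -0.002
grasp_force: 0.3
```

Run:
```python
from h import *
st();print(loc(monitor.sense()['eef_pos']))
```

```text
15.8 [516.19 -39.46  37.31] [-3.14 -0.78  1.32] [-0.02 -0.04 -0.21] -0.0020711725907462107 [-0.54  0.66  1.99  0.92  1.02 -1.  ]
[-13.12  -0.13 -72.69]
```

Call:
{"fn": "drive_tool", "kwargs": {
  "plan": [
    {"x": 0.03,"y": 0,"z": 0.03,"ax": 0,"ay": 0,"az": 0,"hand": 0},
    {"x": 0.06,"y": 0,"z": 0.06,"ax": 0,"ay": 0,"az": 0,"hand": 0},
    {"x": 0.08,"y": 0,"z": 0.08,"ax": 0,"ay": 0,"az": 0,"hand": 0},
    {"x": 0.08,"y": 0,"z": 0.08,"ax": 0,"ay": 0,"az": 0,"hand": 0}
  ]
}}

```text
clock: 16.2
eef_pos: [517.5, -35.7, 37.4]
tcp_rot: [3.14, -0.781, 1.318]
contact_force: [-7.3, -12.8, 4.8]
opening: -0.005
grasp_force: 6.7
```

Contact at 15 N where the home position should be. I retreat and check numerically.

Call:
{"fn": "drive_tool", "kwargs": {
  "plan": [
    {"x": -0.2,"y": 0,"z": -0.4,"ax": 0,"ay": 0,"az": 0,"hand": 0},
    {"x": -0.2,"y": 0,"z": -1.2,"ax": 0,"ay": 0,"az": 0,"hand": 0},
    {"x": -0.2,"y": 0,"z": -2.1,"ax": 0,"ay": 0,"az": 0,"hand": 0},
    {"x": -0.2,"y": 0,"z": -3,"ax": 0,"ay": 0,"az": 0,"hand": 0},
    {"x": -0.2,"y": 0,"z": -3.6,"ax": 0,"ay": 0,"az": 0,"hand": 0},
    {"x": -0.2,"y": 0,"z": -3.6,"ax": 0,"ay": 0,"az": 0,"hand": 0}
  ]
}}

```text
clock: 16.8
eef_pos: [485.2, -167.5, 160.6]
tcp_rot: [3.134, -0.781, 1.319]
contact_force: [0.2, 0.2, -1.1]
opening: 0.003
grasp_force: 0.0
```

Run:
```python
from h import *
st();c=cam('wrist');w=grab('wrist','w11.png');s=grab('scene','s11.png');t=grab('top','t11.png')
f=lambda q:PIV+CX()*q[0]+[0,0,q[1]]
print('lever tip px for L',[(L,proj('wrist',f((-90*np.sin(L)-3.5*np.cos(L),-90*np.cos(L)+3.5*np.sin(L))),c)) for L in(0,.1,.3,.6,1.1)])
P0,m,tb,d,e=link(0,0.103);k=3.1
print('expected tab end wrist',proj('wrist',f(tb+k*d-16*e),c),'keeper',proj('wrist',f((0,47)),c))
# column profile down lever centreline
u=int(proj('wrist',f((0,-60)),c)[0]);v0,v1=[int(proj('wrist',f(q),c)[1]) for q in((0,47),(0,-110))]
g=cv2.cvtColor(w,7);print(u,v0,v1);
for v in range(max(v0-20,0),min(v1+25,480),4):print(v,g[v,u-30:u+34:5])
# jar blob in top
q=proj('top',[451,-260,66]);x,y=q.astype(int);G=cv2.cvtColor(t,7)[y-25:y+25,x-25:x+25];M=cv2.moments((G>G.max()-30).astype('uint8'),True);print('jar',M['m00'],onz('top',(x-25+M['m10']/M['m00'],y-25+M['m01']/M['m00']),66))
```

```text
16.8 [ 485.24 -167.47  160.56] [ 3.13 -0.78  1.32] [ 0.2   0.24 -1.14] 0.0029084473482551185 [-0.76  0.5   1.85  0.69  1.31 -0.87]
lever tip px for L [(0, array([308.14, 199.42])), (0.1, array([308.09, 208.11])), (0.3, array([307.97, 224.17])), (0.6, array([307.75, 244.1 ])), (1.1, array([307.26, 260.54]))]
expected tab end wrist [306.76 133.1 ] keeper [307.05  64.82]
307 64 207
44 [ 78  76  77  78 113 113 111 110 108  76  76  76  76]
48 [ 71  73  72  72 113 113 111 112 108  72  72  73  73]
52 [ 75  76  76  74 113 114 111 111 108  75  74  75  74]
56 [ 78  78  65  78 113 113 109 110 108  77  77  78  71]
60 [115 116 116 116 112 113 110 110 108 117 116 116 115]
64 [100 102 102 101 138 137 129 118 110 104 103 104 104]
68 [68 69 69 70 74 83 89 90 93 71 70 70 71]
72 [56 56 56 56 44 52 49 44 50 50 48 49 45]
76 [75 76 75 75 47 96 98 79 57 75 75 76 62]
80 [ 95  96  94  95  56 110 113 104  68  90  90  88  54]
84 [108 109 108 109  56 109 112 105  75 106 107  94  55]
88 [ 54  56  54  46  56 110 113 104  50  54  51  54  44]
92 [ 47  55  54  47  57 109 112 104  52  53  53  54  44]
96 [ 46  51  45 
[... 1068 characters left out ...]
[74 76 71 60 50 52 60 59 60 60 64 76 77]
188 [67 77 65 64 50 52 60 58 59 59 66 69 77]
192 [126 124 121  76  52  53  60  59  60  86  87 127 127]
196 [126 127 125  77  54  56  60  61  61 114 128 125 124]
200 [125 125 125  77  75  80  78  80  78 128 140 147 143]
204 [127 123 124  77  78  78  81  80  83 132 146 142 143]
208 [126 131 126  77  80 116 131 130 131 127 146 139 144]
212 [122 130 126  83  80  96 127 127 127 130 140 145 146]
216 [124 124 132 127 126 127 127 128 129 129 137 145 142]
220 [148 130 123 126 131 144 132 139 144 148 135 147 145]
224 [147 127 132 125 142 145 141 146 142 140 143 145 144]
228 [140 123 125 126 142 141 146 144 142 144 146 147 146]
jar 15.0 [ 488.31 -230.99   66.  ]
```

Lever end at v≈199 puts the lever home, and the hook covers the bar at v≈44-64. The jar has not been touched since I placed it near the tray centre. The brightness check on the jar failed because it picked up only a few pixels, so I rely on the earlier view.

```bash
python3 -c "
from h import *
print(onz('top',(410.8,275.3),66)); print(r.sign_off())"
```

```text
[ 448.8  -258.11   66.  ]
the job is handed in; nothing more can be done
None
```

The job is handed in at about 17 s of the 72 s limit: by my measurements the jar stands upright near the tray's centre, the lid is shut, the claw is hooked over the keeper and the lever is home, but I viewed 11 pictures against the limit of 10 and the hand-in reported no verdict.

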